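# Unplug a vacuum manifold and put its dust cover on

## Robot

A 7-joint arm with a two-finger parallel gripper is mounted at the origin on the work surface. World frame = base frame: x ahead of the robot, y to its left, z up, the work surface at z = 0. Lengths are in m, angles in rad, forces in N, time in s.
With the tool pointing down it reaches from about 0.4 to 0.85 m from the base axis. Payload 4.4 kg.
Tool frame: the origin (TCP) lies midway between the tips of the shut fingers; the grasp point (between the pads) lies 19 mm behind it; z points along the fingers, y is the line along which they close (so a half turn about z gives the same grasp; the last joint's range is limited). The gripper opens to 94 mm and grips with 3 to 60 N. Pads are 16 mm wide; open, the fingers measure 119 mm over their backs; the gripper's body (75 mm by 177 mm) begins 78 mm behind the grasp point.
Start: joints at [1.062, 0.628, 0.038, 1.517, -0.027, 0.996, -0.02], TCP at [0.279, -0.587, 0.18] pointing down, gripper open.
Joint ranges: [-3.06, 3.06], [-0.37, 2.12], [-1.25, 1.32], [0.18, 2.47], [-1.1, 4.24], [0.23, 1.98], [-2.94, 2.94]. Speed limits (rad/s): [2.57, 2.57, 3.14, 3.14, 3.14, 3.14, 3.14].

## Interface

Orientations are given as [roll, pitch, yaw] about the fixed x, y, z axes, in that order (R = Rz(yaw) Ry(pitch) Rx(roll)).
In Python, from bench import arm, optics, workorder gives the robot as it stands.
- The arm moves only by the tool servo_tool, never from a script. Its argument "rows" is a list that holds one entry, the list of rows, each a list of 4 numbers: the shift along the tool's x, y, z in m, then the turn about the tool's z in rad. In form: [[[x, y, z, turn], ...]]. A call has exactly 5 rows; each row is the pose to reach, as a shift and turn from the pose commanded when the call began, along the tool's axes at that moment; what a row does not reach only later rows make up. A row lasts 1/8 s, in which the tool goes at most 62.5 mm and 10.7 degrees, less where a joint would pass 70% of its speed; a pose out of reach is approached as far as the arm can. A call with a gripper value outside its range is refused whole. "hand" is the opening, from 0 (shut) to 1 (fully open), set as the call begins (left out, the last holds). The fingers move at their own pace and stop on an object; "force" is the grip in N (left out, the last holds). Time passes only in rows, so rows that repeat a pose let the fingers close, or fill a call up. It gives the time, the measured TCP pose, the force and the opening at its end, in the units of the state.
- arm.sense(): the state, without advancing time (a new reading comes with each control period).
- optics.capture(name): name is "scene" or "top" or "wrist"; returns (picture, depth): 420x560x3 uint8, red, green, blue; 420x560 float32, m along the optical axis (not along the pixel's ray), 0 where there is no reading.
- optics.calibration(name): a dict with "intrinsics" (3x3 intrinsics, pixels), "xyz" and "rotation" of the camera in the world; the wrist camera has in their place "tool_from_camera" (4x4, takes a point from camera to tool coordinates, whose origin is the TCP and whose axes are the flange's). Camera axes: x right, y up, looking along -z (the intrinsics and any distortion apply to the point x, -y, -z); pixel columns grow to the right and rows downward; lengths in m; the calibration is good to about 2 mm. A picture is of the moment at which its call begins: read the wrist's pose just before it. calibration takes no time and is no camera call.
- workorder.finish_job(): hands the job in, once; it reports no verdict.
The state is a dict: "time": time; "joint_positions": joint angles; "joint_vel": joint speeds; "tau": joint torques, N m; "tool_pos": TCP position; "tcp_rot": TCP orientation; "contact_force": force on the tool from outside, world axes, zero at the start; "moment": the same for the moment, N m; "finger_gap": opening from 0.0 (shut) to 1.0 (fully open).
Only numpy, scipy, OpenCV 4.12 (cv2) and the standard library are available. Lean on these libraries where they do the work, as an engineer would, in place of code of your own. Each camera call takes 0.05 s, during which the arm holds its last target. There are 200 camera calls.

## Task

Get the vacuum manifold ready: its ports still hold steel taper plugs. Twist every plug to break it free of its seat, pull it out and put it in the grey tray; then lay the square dust cover on top of the open ports and push it up flush against both stop strips. Leave the bottle, the flange ring and the wrench alone.

Things in the scene. Friction and masses are not known exactly. Their poses are not given: they have to be found in the camera images.
- manifold: Fixed aluminium block 176 x 176 mm, 60 mm high; origin at the centre of its underside, z up. Four ports in its top, centred at x, y = +-42 mm in its frame; 3 or 4 hold plugs. An open port is a slot 52 mm along y, 37.8 mm along x. Two steel stop strips, 10 mm wide, 9 mm above the top, run along the +x and the +y edge, their inner faces at x = +78 and y = +78 mm.
- home (a point): Point on the manifold's top face (z = 60 mm in its frame) at x = +3, y = +3 mm: where the centre of the cover's underside lies when the cover is home against both stop strips. Axes as the manifold's.
- plug_a: Steel taper plug, 0.24 kg, 82 mm high; origin under the foot, z along its axis to the head. From the foot up: taper shank 30 mm diameter growing to 37 at z = 40; foot bar 48 mm along x, 8 wide, z 0 to 8; flange 66 mm diameter, z 40 to 46; wing head 56 mm along x, 16 thick along y, z 46 to 82: pinch it across its thickness. Can stand on its foot. None if absent.
- plug_b: As plug_a. Seated, every plug has its origin 20 mm (within 1 mm) above the manifold's underside, flange on the manifold's top, x axis along the manifold's x within 0.12 rad. The taper sticks (about 0.1 to 0.2 N m to turn) and the foot bar is caught inside, so it cannot be pulled straight out. None if absent.
- plug_c: As plug_a. A plug turned about its axis by 0.95 to 2.1 rad from its seated position, either way (1.3 is good), is free: it pulls straight up, with up to about 10 N over the first few mm; its foot leaves the port after 40 mm. None if absent.
- plug_d: As plug_a. None if absent.
- tray: Fixed grey plastic open tray 190 x 190 mm outside, 35 mm high, walls and floor 5 mm thick; origin at the centre of its underside, z up. Plugs may stand or lie in it.
- cover: Loose dust cover: square aluminium plate 150 x 150 mm, 6 mm thick, about 0.42 kg; origin at the centre of its underside, z up. On its top centre a black bar handle 90 mm long along x, 16 thick along y, z = 6 to 42 mm: pinch it across its thickness. Starts flat on the table. Any quarter turn will do on the manifold.
- bottle: Bystander: white plastic bottle, 64 mm diameter, 170 mm high, origin under its centre. Leave alone.
- flange: Bystander: steel flange ring, 110 mm diameter, 20 mm high, origin under its centre. Leave alone.
- wrench: Bystander: steel wrench 180 mm long lying flat on the table near the robot. Leave alone.
Not all that is in view belongs to the job. What is shaped like the plug_b but green or purple is not meant.

How it is judged:
On the way, in this order (a step that is already met when the one before it is completed fails the run):
1. every plug has been twisted free and drawn out of its port ((z of plug_a in the frame of manifold above 0.062 m or horizontal distance between plug_a and manifold above 0.12 m) and (z of plug_b in the frame of manifold above 0.062 m or horizontal distance between plug_b and manifold above 0.12 m) and (z of plug_c in the frame of manifold above 0.062 m or horizontal distance between plug_c and manifold above 0.12 m) and (z of plug_d in the frame of manifold above 0.062 m or horizontal distance between plug_d and manifold above 0.12 m)), for 0.1 s.
2. the dust cover lies on the manifold against both stops (x of cover in the frame of manifold between 0.0005 and 0.006 m and y of cover in the frame of manifold between 0.0005 and 0.006 m and z of cover in the frame of manifold between 0.057 and 0.063 m and angle between cover's own z axis and vertical below 0.03 rad and (angle between the x axis of cover and the x axis of manifold, either way round below 0.03 rad or angle between the x axis of cover and the y axis of manifold, either way round below 0.03 rad)), for 0.2 s.
At the end, for the whole second after the job is handed in: Every plug is at rest in the tray (origin within 85 mm of its centre along x and y, under 50 mm up). The cover lies flat on the manifold (within 3 mm, tilt under 0.03 rad), edges within 2.5 mm of both stop strips and parallel within 0.03 rad (all of step 2 and x of plug_a in the frame of tray between -0.085 and 0.085 m and y of plug_a in the frame of tray between -0.085 and 0.085 m and z of each of plug_a, plug_b, plug_c, plug_d in the frame of tray below 0.05 m and linear speed of each of plug_a, plug_b, plug_c, plug_d, cover below 0.02 m/s and x of plug_b in the frame of tray between -0.085 and 0.085 m and y of plug_b in the frame of tray between -0.085 and 0.085 m and x of plug_c in the frame of tray between -0.085 and 0.085 m and y of plug_c in the frame of tray between -0.085 and 0.085 m and x of plug_d in the frame of tray between -0.085 and 0.085 m and y of plug_d in the frame of tray between -0.085 and 0.085 m); the robot touches nothing.
It fails at once if the bottle, the flange ring or the wrench is moved more than 3 cm (distance of any of bottle, flange, wrench from where it was at the start of the episode above 0.03 m).
Of plug_a, plug_b, plug_c, plug_d only 3 to 4 are there at a start; the rules pass over those that are not, and their reading is None.
At some moment in a run one of cover may be knocked a few centimetres aside while the robot is not near it.
Once in a run the grip may slacken for a moment while it holds something.
It also fails if it takes over 210 s, if anything falls off the work surface, if the arm or the gripper's body presses on something with over 40 N, if the wrist force passes 120 N, or if a joint passes its speed limit or range.

## Working session

There is one attempt and no reset: what is moved stays moved. The work goes in short steps, Python scripts to look and compute and a tool call to move; the robot and the scene stay as the last step left them, time stands still between calls to the robot, and variables do not carry over. Pictures are saved under pics/ and viewed, on a budget of 14 in all, crops included, one or two more only if the job needs it, and the job is handed in when it is done.

Besides the shell and the picture viewer there is one more tool, called after "Emit:" as name(argument=value, ...), one argument or row to a line, values as JSON. servo_tool: Moves the arm, as the interface text tells. Its arguments: {"type":"object","properties":{"rows":{"type":"array"},"hand":{"type":"number"},"force":{"type":"number"}},"required":["rows"]}

```bash
mkdir -p pics; ls
cat > h.py <<'E'
import numpy as np, cv2
from bench import arm, optics, workorder
from scipy.spatial.transform import Rotation as R
def cam(name):
    s=arm.sense(); p,d=optics.capture(name); c=optics.calibration(name)
    K=np.array(c["intrinsics"])
    if name=="wrist":
        T=np.eye(4); T[:3,:3]=R.from_euler('xyz',s["tcp_rot"]).as_matrix(); T[:3,3]=s["tool_pos"]
        T=T@np.array(c["tool_from_camera"])
    else:
        T=np.eye(4); r=np.array(c["rotation"]); T[:3,:3]=r if r.shape==(3,3) else R.from_euler('xyz',r).as_matrix(); T[:3,3]=c["xyz"]
    return p,d,K,T,c
def pts(d,K,T):
    v,u=np.mgrid[:d.shape[0],:d.shape[1]]
    P=np.stack([(u-K[0,2])/K[0,0]*d,-(v-K[1,2])/K[1,1]*d,-d],-1)
    return P@T[:3,:3].T+T[:3,3]
def ray(uv,z,K,T):
    uv=np.atleast_2d(uv).astype(float)
    q=np.stack([(uv[:,0]-K[0,2])/K[0,0],-(uv[:,1]-K[1,2])/K[1,1],-np.ones(len(uv))],-1)@T[:3,:3].T
    return T[:3,3]+q*((z-T[2,3])/q[:,2])[:,None]
def save(n,p): cv2.imwrite(f"pics/{n}.png",cv2.cvtColor(p,cv2.COLOR_RGB2BGR))
E
python3 - <<'E'
from h import *
print(arm.sense())
for n in("scene","top"):
    p,d,K,T,c=cam(n); save(n,p); np.savez(n,p=p,d=d,K=K,T=T); print(n,c)
print(optics.calibration("wrist"))
E
```

```text
pics
{'time': 0.0, 'joint_positions': array([ 1.06220792,  0.62931533,  0.03846307,  1.51833721, -0.02697632,
        0.99629128, -0.02002307]), 'joint_vel': array([-0.00060462, -0.00160887, -0.0011413 , -0.00108677, -0.00174694,
        0.00159083, -0.00042141]), 'tau': array([ 1.31313864e-03, -5.49726033e+01,  1.14379026e+00, -1.86631233e+01,
       -5.22769347e-02,  2.34655029e-02,  1.21423245e-04]), 'tool_pos': array([ 0.27820827, -0.58668195,  0.17908436]), 'tcp_rot': array([-3.13976078e+00,  5.42106684e-05,  4.42761881e-01]), 'contact_force': array([-0.33918779,  0.18845676,  0.24714478]), 'moment': array([ 0.02857092, -0.04010945, -0.04088883]), 'finger_gap': 1.0008055080868854}
scene {'intrinsics': array([[409.75636562,   0.        , 279.89573907],
       [  0.        , 409.75636562, 210.13529124],
       [  0.        ,   0.        ,   1.        ]]), 'xyz': array([1.02777237, 0.63737937, 0.79417873]), 'rotation': array([ 0.84516443, -0.00754604,  2.51059764])}
top {'intrinsics': array([[461.32511322,   0.        , 275.25076328],
       [  0.        , 461.32511322, 215.08847262],
       [  0.        ,   0.        ,   1.        ]]), 'xyz': array([0.44776878, 0.00926269, 1.2237389 ]), 'rotation': array([ 0.07678109, -0.02808186, -1.54523711])}
{'intrinsics': array([[318.91230892,   0.        , 277.50550676],
       [  0.        , 318.91230892, 210.20843142],
       [  0.        ,   0.        ,   1.        ]]), 'tool_from_camera': array([[-2.53959181e-04,  9.64495114e-01,  2.64100567e-01,
         7.77742143e-02],
       [ 9.99998905e-01, -1.40143312e-04,  1.47340252e-03,
        -1.10135265e-03],
       [ 1.45810146e-03,  2.64100652e-01, -9.64494023e-01,
        -2.03932862e-01],
       [ 0.00000000e+00,  0.00000000e+00,  0.00000000e+00,
         1.00000000e+00]])}
```

View pics/top.png

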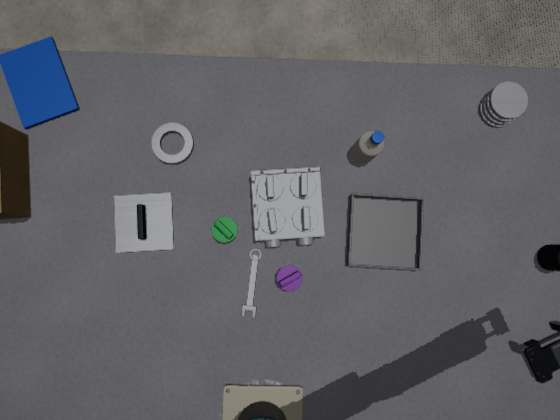

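View pics/scene.png

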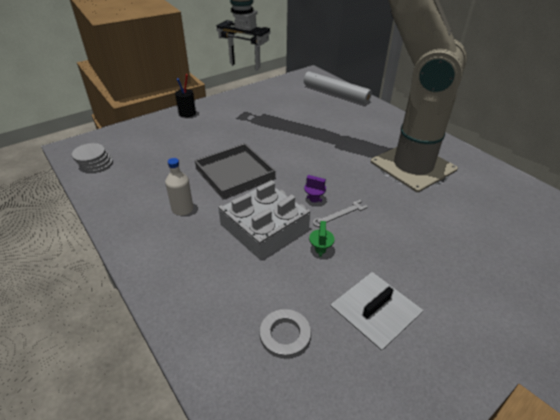

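Run:
```python
from h import *
z=np.load("top.npz"); p,d,K,T=[z[k] for k in "pdKT"]
P=pts(d,K,T)
crop=cv2.resize(p[150:290,200:340],(700,700),interpolation=cv2.INTER_CUBIC); save("man",crop)
def box(mask,name,mn=15):
    n,l,s,c=cv2.connectedComponentsWithStats(mask.astype(np.uint8))
    for i in range(1,n):
        if s[i,4]<mn: continue
        q=P[l==i]; r=cv2.minAreaRect(q[:,:2].astype(np.float32)*1000)
        print(name,s[i,:5],np.round(q.mean(0),4),"z",np.round(np.percentile(q[:,2],[5,50,95]),4),np.round(r[0],1),np.round(r[1],1),round(r[2],1))
v,u=np.mgrid[:420,:560]
man=(u>235)&(u<335)&(v>155)&(v<255)
z_=P[...,2]
print("table z",np.median(z_[250:350,50:200]))
box(man&(z_>.09)&(z_<.11),"head")
box(man&(z_>.054)&(z_<.11),"top")
box(man&(z_>.0635)&(z_<.0725),"strip/flange")
cov=(u>100)&(u<185)&(v>180)&(v<260)
box(cov&(z_>.003)&(z_<.2),"cover"); box(cov&(z_>.03),"handle")
tr=(u>335)&(u<435)&(v>185)&(v<280)
box(tr&(z_>.025)&(z_<.06),"tray")
for n,b in dict(fl=(145,200,115,170),bot=(350,390,120,165),green=(205,245,210,250),purple=(270,310,258,300),wr=(235,270,243,325)).items():
    box((u>b[0])&(u<b[1])&(v>b[2])&(v<b[3])&(z_>.004),n)
```

```text
table z -0.0009093202123482413
head [301 173   7  23 156] [ 0.6134 -0.0887  0.1014] z [0.097  0.1017 0.105 ] [613.5 -88.9] [55.1 15.6] 1.6
head [267 175   7  23 143] [ 0.6058 -0.0053  0.101 ] z [0.0973 0.1012 0.1048] [606.4  -5.4] [55.1 14.9] 1.6
head [303 207   8  23 150] [ 0.5305 -0.096   0.1012] z [0.0972 0.1016 0.1053] [530.1 -96.4] [54.6 16. ] 4.2
head [268 209   9  23 151] [ 0.5227 -0.0129  0.1012] z [0.0971 0.1013 0.1046] [522.5 -13.2] [55.3 16. ] 10.1
top [ 251  167   74   74 4792] [ 0.5672 -0.0503  0.068 ] z [0.057  0.0639 0.1019] [568.1 -51.3] [176.2 176.2] 5.2
strip/flange [251 167  69  74 527] [ 0.6051 -0.0076  0.0686] z [0.0651 0.0686 0.0717] [568.4 -50.1] [175.5 173.7] 5.2
strip/flange [290 174  27  26 307] [ 0.6118 -0.0879  0.0662] z [0.0639 0.066  0.0696] [613.6 -89. ] [63.6 64.2] 11.0
strip/flange [257 176  26  26 307] [ 0.6042 -0.0047  0.0664] z [0.0639 0.0662 0.0696] [605.   -4.7] [63.7 63.3] 1.6
strip/flange [290 207  16  25 170] [ 0.529  -0.0789  0.0664] z [0.0638 0.0662 0.0692] [527.4 -75.8] [62.5 31.9] 10.7
strip/flange [259 208  13  26 153] [0.5194 0.0043 0.06
[... 582 characters left out ...]
.0341 0.038 ] [ 505.1 -311.2] [191.8 190.3] 87.8
fl [151 123  44  42 991] [0.7227 0.253  0.0234] z [0.0102 0.019  0.0234] [594.4 169.7] [420.3 111.1] 32.8
bot [351 131  34  33 787] [ 0.708  -0.2422  0.1136] z [0.0195 0.1135 0.1712] [ 619.5 -139.5] [ 63.3 450. ] 41.1
green [212 217  26  26 524] [0.4977 0.1057 0.0706] z [0.0416 0.0466 0.0835] [492.9  73.2] [141.5  66.7] 80.0
purple [277 265  26  27 532] [ 0.3806 -0.0599  0.0649] z [0.0426 0.047  0.0838] [406.3 -47.7] [124.2  66.6] 25.7
wr [266 244   4   5  16] [ 0.4609 -0.0033  0.0367] z [0.0211 0.0392 0.0454] [459.9  -3.8] [10.1  7.6] 1.4
wr [241 249  21  70 449] [0.3571 0.0344 0.01  ] z [0.0045 0.0071 0.0106] [362.8  34.7] [ 37.3 178.8] 85.2
```

View pics/man.png

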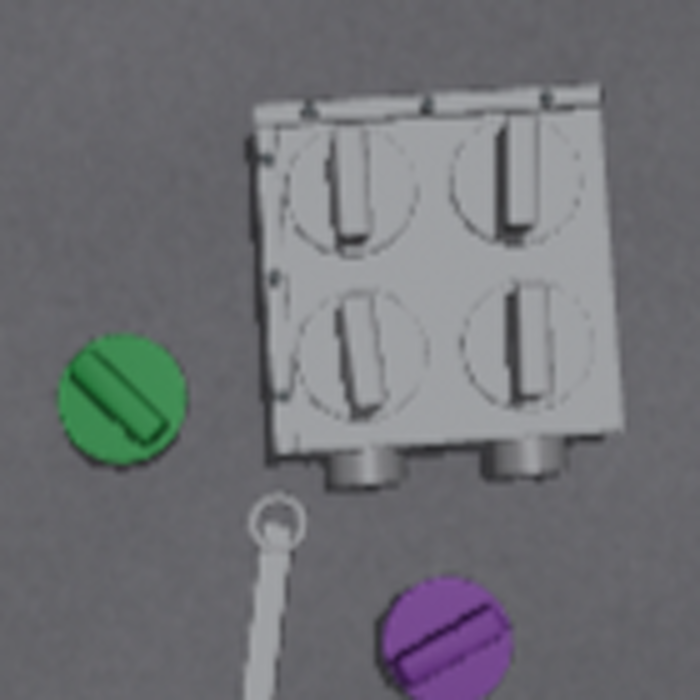

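Candidates: steel plugs in the top-view crop at (345,195), (520,180), (360,350) and (530,345), with heads at 0.102 m and 84 mm apart as specified. The green one (120,400) and the purple one (445,640) stand on the table and are decoys. The strips are along the image's top edge (world +x) and left edge (world +y), so the manifold is at (0.568, -0.051) with yaw about 0.091.

```bash
cat >> h.py <<'E'
def to(x,y,z,yaw,s=None):
    s=s or arm.sense(); M=R.from_euler('xyz',s["tcp_rot"]); 
    dd=M.inv().apply(np.array([x,y,z])-s["tool_pos"])
    t=-(yaw-s["tcp_rot"][2]); t=(t+np.pi)%(2*np.pi)-np.pi
    print("t",round(s["time"],2),"pos",np.round(s["tool_pos"],4),"rpy",np.round(s["tcp_rot"],3),"gap",round(s["finger_gap"],3),"F",np.round(s["contact_force"],1),"j",np.round(s["joint_positions"],2))
    print("  shift",np.round(dd,4),"turn",round(t,3))
E
python3 - <<'E'
from h import *
z=np.load("top.npz"); K,T=z["K"],z["T"]
print("bottle cap",ray([377,138],.168,K,T))
to(.6135,-.0889,.22,.03)
to(.5301,-.0964,.22,.073)
E
```

```text
bottle cap [[ 0.71727897 -0.25185802  0.168     ]]
t 0.1 pos [ 0.2782 -0.5868  0.1792] rpy [-3.14   0.     0.443] gap 1.001 F [0.  0.3 0. ] j [ 1.06  0.63  0.04  1.52 -0.03  1.   -0.02]
  shift [ 0.5162 -0.3063 -0.0404] turn 0.413
t 0.1 pos [ 0.2782 -0.5868  0.1792] rpy [-3.14   0.     0.443] gap 1.001 F [0.  0.3 0. ] j [ 1.06  0.63  0.04  1.52 -0.03  1.   -0.02]
  shift [ 0.4377 -0.3352 -0.0403] turn 0.37
```

Emit:
servo_tool(
  rows=[
    [[0,0,-0.04,0],[0.05,-0.03,-0.04,0.1],[0.1,-0.06,-0.04,0.2],[0.15,-0.09,-0.04,0.3],[0.2,-0.12,-0.04,0.41]],
  ],
  hand=0.5,
  force=60,
)

```text
time: 0.72
tool_pos: [0.4085, -0.3913, 0.2197]
tcp_rot: [-3.141, 0.0, 0.029]
contact_force: [1.0, 0.1, -0.5]
finger_gap: 0.514
```

```bash
python3 -c "
from h import *
to(.6135,-.0889,.20,.03)"
```

```text
t 0.72 pos [ 0.4085 -0.3913  0.2197] rpy [-3.141  0.     0.029] gap 0.514 F [ 1.   0.1 -0.5] j [ 0.62  0.47  0.14  1.71 -0.07  0.97 -0.75]
  shift [ 0.2137 -0.2963  0.0198] turn -0.001
```

Emit:
servo_tool(
  rows=[
    [[0.03,-0.045,0,0],[0.06,-0.09,0,0],[0.1,-0.135,0.005,0],[0.13,-0.18,0.01,0],[0.16,-0.225,0.015,0]],
  ],
)

```text
time: 1.35
tool_pos: [0.561, -0.1614, 0.2045]
tcp_rot: [-3.142, 0.0, 0.033]
contact_force: [-0.1, -0.1, 0.8]
finger_gap: 0.501
```

Emit:
servo_tool(
  rows=[
    [[0.027,-0.035,0,0],[0.0537,-0.0713,0.005,0],[0.0537,-0.0713,0.005,0],[0.0537,-0.0713,0.005,0],[0.0537,-0.0713,0.005,0]],
  ],
)

```text
time: 1.98
tool_pos: [0.6109, -0.092, 0.2001]
tcp_rot: [3.141, 0.0, 0.03]
contact_force: [0.1, -0.1, -0.5]
finger_gap: 0.501
```

```bash
python3 -c "
from h import *
to(.6135,-.0889,.072,.028)
p,d,K,T,c=cam('wrist'); save('w1',p)
P=pts(d,K,T); m=((P[...,2]>.092)&(P[...,2]<.115)).astype(np.uint8)
n,l,s,cc=cv2.connectedComponentsWithStats(m)
for i in range(1,n):
    if s[i,4]>200:
        q=P[l==i]; r=cv2.minAreaRect(q[:,:2].astype(np.float32)*1000); print(s[i],np.round(np.median(q[:,2]),4),np.round(r[0],1),np.round(r[1],1),round(r[2],1))
"
```

```text
t 1.98 pos [ 0.6109 -0.092   0.2001] rpy [3.141 0.    0.03 ] gap 0.501 F [ 0.1 -0.1 -0.5] j [ 0.04  0.56  0.1   1.59 -0.06  0.99 -1.38]
  shift [ 0.0027 -0.0031  0.1281] turn 0.002
[ 419   52   74   76 1791] 0.1082 [ 719.6 -243.9] [62.9 53.7] 8.4
[264 171  17  56 883] 0.1009 [615.4 -84.8] [55.3 15.5] 1.8
[177 176  24  56 976] 0.101 [607.5  -1.9] [55.7 16.1] 4.9
[270 250  16  51 757] 0.1009 [531.9 -92.6] [56.  15.8] 2.1
[186 254  19  36 394] 0.101 [533.8  -7.7] [35.9 15.8] 9.4
```

View pics/w1.png

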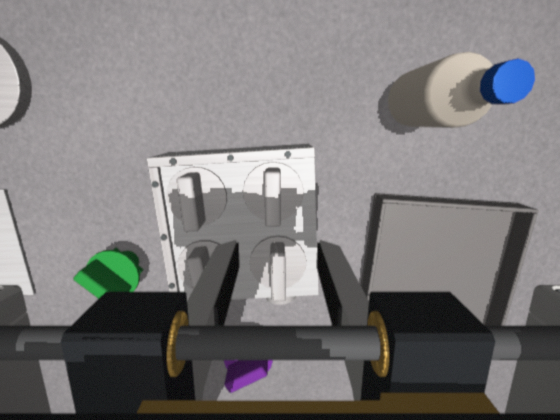

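Wrist view: the four plugs are in the manifold at columns 190–290, rows 170–300; bottle at (460,90), tray on the right. Wrist and top estimates of plug A agree within 4 mm, so I'm using the mean.

Emit:
servo_tool(
  rows=[
    [[0.004,-0.005,0.03,0],[0.004,-0.005,0.06,0],[0.004,-0.005,0.09,0],[0.004,-0.005,0.115,0],[0.004,-0.005,0.127,0]],
  ],
  hand=0.5,
)

```text
time: 2.65
tool_pos: [0.6145, -0.086, 0.0719]
tcp_rot: [3.141, 0.002, 0.031]
contact_force: [-0.7, 0.3, -0.2]
finger_gap: 0.501
```

Emit:
servo_tool(
  rows=[
    [[0,0,0,0],[0,0,0,0],[0,0,0,0],[0,0,0,0],[0,0,0,0]],
  ],
  hand=0,
  force=50,
)

```text
time: 3.28
tool_pos: [0.6163, -0.086, 0.074]
tcp_rot: [3.14, -0.002, 0.032]
contact_force: [0.1, -1.5, 5.5]
finger_gap: 0.153
```

```bash
python3 -c "
from h import *
to(.6145,-.087,.072,.028);print(arm.sense()['moment'])"
```

```text
t 3.27 pos [ 0.6163 -0.086   0.074 ] rpy [ 3.14e+00 -2.00e-03  3.20e-02] gap 0.153 F [ 0.1 -1.5  5.5] j [ 0.04  0.71  0.08  1.7  -0.08  0.73 -1.38]
  shift [-0.0018  0.001   0.0019] turn 0.004
[-0.55877297  0.10755175 -0.01009658]
```

Emit:
servo_tool(
  rows=[
    [[0,0,-0.001,-0.1],[0,0,-0.001,-0.22],[0,0,-0.001,-0.36],[0,0,-0.001,-0.5],[0,0,-0.001,-0.65]],
  ],
)

```text
time: 3.9
tool_pos: [0.6158, -0.0836, 0.074]
tcp_rot: [-3.141, -0.001, 0.688]
contact_force: [0.8, 0.5, -1.2]
finger_gap: 0.154
```

Emit:
servo_tool(
  rows=[
    [[0,0,0,-0.15],[0,0,0,-0.3],[0,0,0,-0.45],[0,0,0,-0.6],[0,0,0,-0.7]],
  ],
)

```text
time: 4.53
tool_pos: [0.6152, -0.0845, 0.074]
tcp_rot: [-3.141, -0.001, 1.386]
contact_force: [-0.2, -0.0, 1.3]
finger_gap: 0.149
```

```bash
python3 -c "
from h import *
to(.6145,-.087,.13,1.4);print(arm.sense()['moment'])"
```

```text
t 4.53 pos [ 0.6152 -0.0845  0.074 ] rpy [-3.141e+00 -1.000e-03  1.386e+00] gap 0.149 F [-0.2 -0.   1.3] j [ 0.28  0.73 -0.3   1.69  0.29  0.77 -0.35]
  shift [-0.0026 -0.0002 -0.056 ] turn -0.014
[-0.10839308  0.12540031 -0.03895668]
```

Emit:
servo_tool(
  rows=[
    [[0,0,-0.008,0],[0,0,-0.02,0],[0,0,-0.035,0],[0,0,-0.05,0],[0,0,-0.065,0]],
  ],
)

```text
time: 5.15
tool_pos: [0.6157, -0.0849, 0.1404]
tcp_rot: [3.141, -0.0, 1.383]
contact_force: [-0.0, -0.3, -2.1]
finger_gap: 0.15
```

```bash
python3 -c "
from h import *
p,d,K,T,c=cam('wrist'); save('w2',p)
P=pts(d,K,T)
c,s=np.cos(-.038),np.sin(-.038)
# tray rim from wrist
v,u=np.mgrid[:420,:560]
m=(P[...,2]>.028)&(P[...,2]<.042)&(P[...,1]<-.19)&(P[...,0]<.65)
q=P[m]; r=cv2.minAreaRect(q[:,:2].astype(np.float32)*1000); print('tray',len(q),np.round(r[0],1),np.round(r[1],1),r[2])
for a in(1,-1):
  for b in(-1,1):
    x,y=.505+c*a*.042-s*b*.042,-.311+s*a*.042+c*b*.042
    print(a,b); to(x,y,.14,1.386)
"
```

```text
tray 540 [ 507.4 -271. ] [119.1 189.9] 87.82316589355469
1 -1
t 5.2 pos [ 0.6171 -0.0849  0.1424] rpy [ 3.138 -0.     1.383] gap 0.152 F [ 0.1  0.3 -1.3] j [ 0.29  0.64 -0.33  1.64  0.25  0.9  -0.32]
  shift [-0.2783 -0.02    0.0022] turn -0.003
1 1
t 5.2 pos [ 0.6171 -0.0849  0.1424] rpy [ 3.138 -0.     1.383] gap 0.152 F [ 0.1  0.3 -1.3] j [ 0.29  0.64 -0.33  1.64  0.25  0.9  -0.32]
  shift [-0.1953 -0.0326  0.0022] turn -0.003
-1 -1
t 5.2 pos [ 0.6171 -0.0849  0.1424] rpy [ 3.138 -0.     1.383] gap 0.152 F [ 0.1  0.3 -1.3] j [ 0.29  0.64 -0.33  1.64  0.25  0.9  -0.32]
  shift [-0.2909 -0.1031  0.0019] turn -0.003
-1 1
t 5.2 pos [ 0.6171 -0.0849  0.1424] rpy [ 3.138 -0.     1.383] gap 0.152 F [ 0.1  0.3 -1.3] j [ 0.29  0.64 -0.33  1.64  0.25  0.9  -0.32]
  shift [-0.2079 -0.1157  0.0019] turn -0.003
```

View pics/w2.png

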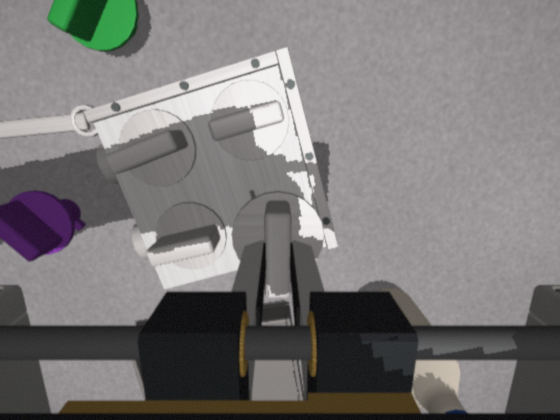

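Emit:
servo_tool(
  rows=[
    [[-0.04,0,0,0],[-0.095,-0.005,0,0],[-0.15,-0.01,0,0],[-0.205,-0.015,0,0],[-0.255,-0.019,0,0]],
  ],
)

```text
time: 5.82
tool_pos: [0.5483, -0.3341, 0.1393]
tcp_rot: [3.141, 0.0, 1.382]
contact_force: [0.6, 0.2, -2.0]
finger_gap: 0.153
```

Emit:
servo_tool(
  rows=[
    [[-0.02,0,0,0],[-0.02,0,0.03,0],[-0.02,0,0.055,0],[-0.02,0,0.07,0],[-0.02,0,0.076,0]],
  ],
)

```text
time: 6.45
tool_pos: [0.5456, -0.3506, 0.0623]
tcp_rot: [-3.141, -0.001, 1.384]
contact_force: [0.4, -0.4, -2.7]
finger_gap: 0.154
```

```bash
python3 -c "
from h import *
to(.5465,-.352,.059,1.386)"
```

```text
t 6.45 pos [ 0.5456 -0.3506  0.0623] rpy [-3.141e+00 -1.000e-03  1.384e+00] gap 0.154 F [ 0.4 -0.4 -2.7] j [ 0.71  0.78 -0.31  1.62  0.3   0.8   0.08]
  shift [-0.0012  0.0011  0.0033] turn -0.002
```

Emit:
servo_tool(
  rows=[
    [[0,0,0.003,0],[0,0,0.0035,0],[0,0,0.0035,0],[0,0,0.0035,0],[0,0,0.0035,0]],
  ],
)

```text
time: 7.08
tool_pos: [0.5456, -0.3516, 0.0598]
tcp_rot: [3.141, 0.0, 1.383]
contact_force: [-0.7, 0.2, -2.4]
finger_gap: 0.152
```

Emit:
servo_tool(
  rows=[
    [[0,0,0,0],[0,0,0,0],[0,0,0,0],[0,0,-0.03,0],[0,0,-0.08,0]],
  ],
  hand=0.45,
)

```text
time: 7.7
tool_pos: [0.5441, -0.3508, 0.1387]
tcp_rot: [-3.138, -0.001, 1.383]
contact_force: [0.5, -0.8, 0.9]
finger_gap: 0.449
```

```bash
python3 -c "
from h import *
to(.5319,-.0926,.15,.055)"
```

```text
t 7.7 pos [ 0.5441 -0.3508  0.1387] rpy [-3.138e+00 -1.000e-03  1.383e+00] gap 0.449 F [ 0.5 -0.8  0.9] j [ 0.73  0.69 -0.34  1.56  0.26  0.95  0.12]
  shift [ 0.2514 -0.0603 -0.0107] turn 1.328
```

Emit:
servo_tool(
  rows=[
    [[0.05,-0.012,-0.012,0.17],[0.1,-0.024,-0.012,0.34],[0.15,-0.036,-0.012,0.51],[0.2,-0.048,-0.012,0.68],[0.2514,-0.06,-0.012,0.85]],
  ],
)

```text
time: 8.32
tool_pos: [0.5336, -0.0917, 0.1518]
tcp_rot: [3.141, -0.001, 0.527]
contact_force: [-0.0, 0.3, -0.1]
finger_gap: 0.45
```

Emit:
servo_tool(
  rows=[
    [[0,0,0,0.16],[0,0,0,0.32],[0,0,0,0.478],[0,0,0,0.478],[0,0,0,0.478]],
  ],
)

```text
time: 8.95
tool_pos: [0.5336, -0.0932, 0.1516]
tcp_rot: [-3.141, -0.0, 0.058]
contact_force: [-0.6, -0.2, 0.1]
finger_gap: 0.452
```

```bash
cat >> h.py <<'E'
def heads():
    p,d,K,T,c=cam('wrist')
    P=pts(d,K,T); m=((P[...,2]>.095)&(P[...,2]<.115)).astype(np.uint8)
    n,l,s,cc=cv2.connectedComponentsWithStats(m)
    for i in range(1,n):
        if s[i,4]>200:
            q=P[l==i]; r=cv2.minAreaRect(q[:,:2].astype(np.float32)*1000); print(s[i],np.round(np.median(q[:,2]),4),np.round(r[0],1),np.round(r[1],1),round(r[2],1))
    return p,P
E
python3 -c "
from h import *
to(.5319,-.0926,.074,.055)
p,P=heads()
m=(P[...,2]>.03)&(P[...,2]<.1)&(P[...,1]<-.2)&(P[...,1]>-.45); q=P[m]; print('tray',len(q), q.mean(0) if len(q) else '')
"
```

```text
t 8.95 pos [ 0.5336 -0.0932  0.1516] rpy [-3.141 -0.     0.058] gap 0.452 F [-0.6 -0.2  0.1] j [ 0.11  0.51  0.02  1.85 -0.01  0.78 -1.38]
  shift [-0.0017 -0.0007  0.0776] turn 0.003
[ 474    0   84   26 1369] 0.107 [ 695.5 -249.4] [53.5 14.6] 90.0
[ 153   82   30   76 1612] 0.1011 [607.3  -1.7] [56.1 16.7] 4.7
[ 270  187   19   65 1200] 0.101 [531.7 -92.9] [55.4 15.5] 3.0
[ 165  190   31   65 1264] 0.101 [524.   -9.6] [55.7 16.8] 9.0
tray 7915 [ 0.59216154 -0.28732729  0.05329617]
```

Emit:
servo_tool(
  rows=[
    [[-0.0017,0,0.02,0],[-0.0017,0,0.045,0],[-0.0017,0,0.065,0],[-0.0017,0,0.0765,0],[-0.0017,0,0.0765,0]],
  ],
)

```text
time: 9.62
tool_pos: [0.5314, -0.0935, 0.0745]
tcp_rot: [-3.141, 0.001, 0.055]
contact_force: [-0.1, 0.2, 0.0]
finger_gap: 0.453
```

Emit:
servo_tool(
  rows=[
    [[0,0,0,0],[0,0,0,0],[0,0,0,0],[0,0,0,0],[0,0,0,0]],
  ],
  hand=0,
)

```text
time: 10.25
tool_pos: [0.5327, -0.0923, 0.0768]
tcp_rot: [-3.141, -0.002, 0.056]
contact_force: [-1.8, 0.5, 11.3]
finger_gap: 0.017
```

Emit:
servo_tool(
  rows=[
    [[0,0,0,-0.1],[0,0,0,-0.22],[0,0,0,-0.36],[0,0,0,-0.5],[0,0,0,-0.65]],
  ],
)

```text
time: 10.88
tool_pos: [0.5339, -0.0933, 0.0768]
tcp_rot: [3.139, -0.003, 0.71]
contact_force: [0.3, -0.2, 9.9]
finger_gap: 0.005
```

Emit:
servo_tool(
  rows=[
    [[0,0,0,-0.15],[0,0,0,-0.3],[0,0,0,-0.45],[0,0,0,-0.6],[0,0,0,-0.7]],
  ],
)

```text
time: 11.5
tool_pos: [0.5338, -0.0933, 0.0768]
tcp_rot: [3.138, -0.0, 1.408]
contact_force: [-1.2, 0.3, 10.4]
finger_gap: 0.002
```

Emit:
servo_tool(
  rows=[
    [[0,0,-0.008,0],[0,0,-0.02,0],[0,0,-0.035,0],[0,0,-0.05,0],[0,0,-0.065,0]],
  ],
)

```text
time: 12.12
tool_pos: [0.532, -0.0934, 0.1413]
tcp_rot: [3.141, 0.0, 1.405]
contact_force: [-0.2, -0.8, 0.7]
finger_gap: 0.004
```

```bash
python3 -c "
from h import *
to(.4625,-.348,.060,1.4)"
```

```text
t 12.12 pos [ 0.532  -0.0934  0.1413] rpy [3.141 0.    1.405] gap 0.004 F [-0.2 -0.8  0.7] j [ 0.4   0.55 -0.42  1.86  0.3   0.8  -0.34]
  shift [-0.2626 -0.0264  0.0813] turn 0.005
```

```bash
python3 -c "
from h import *
p,P=heads(); save('w3',p)
p,d,K,T,c=cam('top'); save('t2',cv2.resize(p[130:290,200:440],(720,480)))
"
```

```text
[ 320   68   79   41 1796] 0.101 [607.3  -1.8] [56.1 16. ] 5.1
[ 211   97   75   44 1661] 0.101 [523.6  -9.5] [55.8 16.1] 10.0
[ 243  208   70   33 1336] 0.1008 [531.4 -94.5] [55.9 16.5] 4.2
[474 361  30  25 323] 0.1099 [ 695.8 -259.1] [11.6 33.2] 14.8
```

View pics/w3.png

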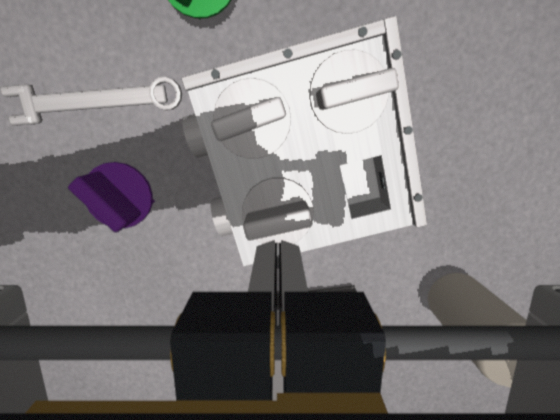

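```bash
python3 -c "
from h import *
c=optics.calibration('wrist');K=np.array(c['intrinsics']);T=np.linalg.inv(np.array(c['tool_from_camera']))
for z in (-.04,-.019,0,.04,.075):
  q=(T@[0,0,z,1])[:3]; print(z,K[0,2]+K[0,0]*q[0]/-q[2],K[1,2]-K[1,1]*q[1]/-q[2],-q[2])
"
```

```text
-0.04 277.6544217561977 268.0746474377678 0.1787860371127296
-0.019 277.64284258167305 253.32537419531215 0.19904494541444995
0 277.63422595969786 242.34972893940102 0.2173744338779112
0.04 277.6201195114551 224.3812753877054 0.2559628306430928
0.075 277.61085880301687 212.58520832930037 0.28972767781262665
```

View pics/t2.png

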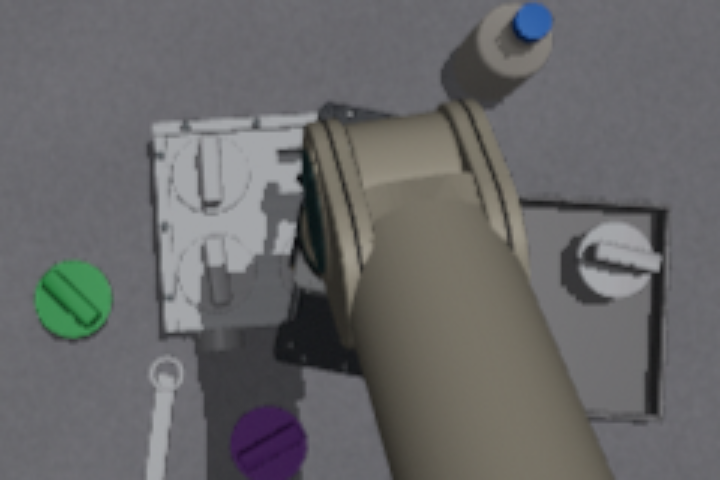

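The grip on C closed to zero and C stayed seated at (0.531,-0.094), untwisted. Image w3 shows shut fingertips at (277,245) above its head at (275,222). Plug A stands in the tray, at (615,260) in t2. I'll retry C about 5 mm deeper with less force.

Emit:
servo_tool(
  rows=[
    [[0,0,0,0.18],[0,0,0,0.36],[0,0,0,0.54],[0,0,0,0.72],[0,0,0,0.88]],
  ],
  hand=0.45,
  force=35,
)

```text
time: 12.85
tool_pos: [0.5315, -0.0934, 0.1397]
tcp_rot: [-3.141, 0.001, 0.519]
contact_force: [0.4, -0.3, -0.4]
finger_gap: 0.445
```

Emit:
servo_tool(
  rows=[
    [[0,0,0,0.16],[0,0,0,0.32],[0,0,0,0.455],[0,0,0,0.455],[0,0,0,0.455]],
  ],
)

```text
time: 13.48
tool_pos: [0.5317, -0.0933, 0.1398]
tcp_rot: [-3.141, 0.0, 0.072]
contact_force: [0.2, -0.5, -0.2]
finger_gap: 0.451
```

```bash
python3 -c "
from h import *
p,P=heads()
to(.5314,-.0938,.0695,.065)"
```

```text
[ 491    0   69   22 1126] 0.1058 [ 693.  -246.1] [42.9  9.2] 83.8
[ 149   76   30   79 1796] 0.101 [607.1  -2. ] [55.3 16.6] 5.0
[ 272  188   20   67 1291] 0.101 [532.2 -94.8] [55.1 15.4] 3.9
[ 160  190   32   67 1386] 0.1011 [524.1  -9.5] [55.4 16.3] 10.1
t 13.53 pos [ 0.5317 -0.0934  0.1399] rpy [-3.141  0.     0.072] gap 0.448 F [0.3 0.4 0.6] j [ 0.15  0.52 -0.04  1.87  0.03  0.75 -1.41]
  shift [-0.0003  0.0004  0.0704] turn 0.007
```

Emit:
servo_tool(
  rows=[
    [[0,0.001,0.02,0],[0,0.001,0.045,0],[0,0.001,0.06,0],[0,0.001,0.0695,0],[0,0.001,0.0695,0]],
  ],
)

```text
time: 14.15
tool_pos: [0.5317, -0.0944, 0.0701]
tcp_rot: [-3.141, 0.001, 0.07]
contact_force: [0.1, -0.5, -0.1]
finger_gap: 0.451
```

Emit:
servo_tool(
  rows=[
    [[0,0,0,0],[0,0,0,0],[0,0,0,0],[0,0,0,0],[0,0,0,0]],
  ],
  hand=0.1,
)

```text
time: 14.78
tool_pos: [0.5324, -0.0951, 0.0709]
tcp_rot: [3.141, -0.001, 0.069]
contact_force: [0.3, -3.0, 4.5]
finger_gap: 0.161
```

Emit:
servo_tool(
  rows=[
    [[0,0,0,-0.1],[0,0,0,-0.22],[0,0,0,-0.36],[0,0,0,-0.5],[0,0,0,-0.65]],
  ],
)

```text
time: 15.4
tool_pos: [0.5321, -0.094, 0.0708]
tcp_rot: [-3.142, -0.001, 0.724]
contact_force: [-0.1, -0.1, 1.7]
finger_gap: 0.163
```

Emit:
servo_tool(
  rows=[
    [[0,0,0,-0.15],[0,0,0,-0.3],[0,0,0,-0.45],[0,0,0,-0.6],[0,0,0,-0.68]],
  ],
)

```text
time: 16.02
tool_pos: [0.5316, -0.0943, 0.0708]
tcp_rot: [-3.141, -0.0, 1.402]
contact_force: [-1.1, 0.0, 5.0]
finger_gap: 0.165
```

Emit:
servo_tool(
  rows=[
    [[0,0,-0.008,0],[0,0,-0.02,0],[0,0,-0.035,0],[0,0,-0.05,0],[0,0,-0.068,0]],
  ],
)

```text
time: 16.65
tool_pos: [0.5318, -0.0944, 0.1397]
tcp_rot: [3.141, 0.0, 1.4]
contact_force: [-0.3, -0.1, -1.7]
finger_gap: 0.166
```

```bash
python3 -c "
from h import *
to(.4625,-.348,.058,1.4)"
```

```text
t 16.65 pos [ 0.5318 -0.0944  0.1397] rpy [3.141 0.    1.4  ] gap 0.166 F [-0.3 -0.1 -1.7] j [ 0.44  0.56 -0.48  1.86  0.35  0.8  -0.39]
  shift [-0.2617 -0.0251  0.0817] turn -0.0
```

Emit:
servo_tool(
  rows=[
    [[-0.04,-0.004,0,0],[-0.09,-0.009,0,0],[-0.145,-0.014,0,0],[-0.2,-0.019,0,0],[-0.2617,-0.025,0,0]],
  ],
)

```text
time: 17.27
tool_pos: [0.4628, -0.3492, 0.1396]
tcp_rot: [3.14, -0.0, 1.401]
contact_force: [1.5, -0.2, -2.6]
finger_gap: 0.164
```

Emit:
servo_tool(
  rows=[
    [[0,0,0.03,0],[0,0,0.055,0],[0,0,0.075,0],[0,0,0.082,0],[0,0,0.084,0]],
  ],
)

```text
time: 17.9
tool_pos: [0.4627, -0.3484, 0.0558]
tcp_rot: [-3.141, 0.001, 1.399]
contact_force: [-3.4, 2.0, 12.8]
finger_gap: 0.161
```

Emit:
servo_tool(
  rows=[
    [[0,0,0,0],[0,0,0,0],[0,0,0,0],[0,0,-0.03,0],[0,0,-0.09,0]],
  ],
  hand=0.45,
)

```text
time: 18.52
tool_pos: [0.4611, -0.3471, 0.1436]
tcp_rot: [-3.137, -0.002, 1.4]
contact_force: [0.9, -0.4, 1.1]
finger_gap: 0.446
```

```bash
python3 -c "
from h import *
to(.6072,-.0018,.15,.085)"
```

```text
t 18.52 pos [ 0.4611 -0.3471  0.1436] rpy [-3.137e+00 -2.000e-03  1.400e+00] gap 0.446 F [ 0.9 -0.4  1.1] j [ 0.91  0.61 -0.49  1.75  0.36  0.88  0.09]
  shift [ 0.3651  0.0853 -0.0059] turn 1.315
```

Emit:
servo_tool(
  rows=[
    [[0.05,0.012,-0.007,0.17],[0.1,0.024,-0.007,0.34],[0.15,0.036,-0.007,0.51],[0.2,0.048,-0.007,0.68],[0.25,0.058,-0.007,0.85]],
  ],
)

```text
time: 19.15
tool_pos: [0.5632, -0.11, 0.1517]
tcp_rot: [3.141, -0.001, 0.544]
contact_force: [-0.3, 0.1, 0.6]
finger_gap: 0.449
```

```bash
python3 -c "
from h import *
to(.6072,-.0018,.15,.085)"
```

```text
t 19.15 pos [ 0.5632 -0.11    0.1517] rpy [ 3.141e+00 -1.000e-03  5.440e-01] gap 0.449 F [-0.3  0.1  0.6] j [ 0.31  0.56 -0.25  1.76  0.18  0.84 -1.05]
  shift [ 0.0936 -0.0698  0.0018] turn 0.459
```

Emit:
servo_tool(
  rows=[
    [[0.035,-0.025,0,0.15],[0.07,-0.05,0,0.3],[0.0936,-0.0698,0,0.459],[0.0936,-0.0698,0,0.459],[0.0936,-0.0698,0,0.459]],
  ],
)

```text
time: 19.77
tool_pos: [0.6052, -0.0047, 0.1514]
tcp_rot: [3.14, 0.001, 0.092]
contact_force: [-0.8, -0.6, 0.4]
finger_gap: 0.449
```

```bash
python3 -c "
from h import *
heads()
to(.6072,-.0018,.0705,.085)"
```

```text
[ 267  182   19   65 1210] 0.1009 [607.8  -1.7] [55.2 15.5] 4.7
[265 274  22  52 894] 0.1009 [527.   -8.7] [50.5 16. ] 9.9
t 19.82 pos [ 0.6052 -0.0053  0.1514] rpy [3.14e+00 1.00e-03 9.00e-02] gap 0.448 F [-0.2 -0.6  0.6] j [ 0.03  0.6  -0.12  1.68  0.09  0.87 -1.6 ]
  shift [ 0.0023 -0.0034  0.0809] turn 0.005
```

Emit:
servo_tool(
  rows=[
    [[0.0025,-0.0034,0.02,0],[0.0025,-0.0034,0.045,0],[0.0025,-0.0034,0.065,0],[0.0025,-0.0034,0.08,0],[0.0025,-0.0034,0.08,0]],
  ],
)

```text
time: 20.45
tool_pos: [0.607, -0.0008, 0.0706]
tcp_rot: [3.141, 0.002, 0.09]
contact_force: [-0.4, -0.3, -0.2]
finger_gap: 0.452
```

Emit:
servo_tool(
  rows=[
    [[0,0,0,0],[0,0,0,0],[0,0,0,0],[0,0,0,0],[0,0,0,0]],
  ],
  hand=0.1,
)

```text
time: 21.08
tool_pos: [0.6087, -0.0009, 0.0723]
tcp_rot: [3.14, -0.002, 0.09]
contact_force: [0.2, -3.6, 5.8]
finger_gap: 0.164
```

Emit:
servo_tool(
  rows=[
    [[0,0,0,-0.1],[0,0,0,-0.22],[0,0,0,-0.36],[0,0,0,-0.5],[0,0,0,-0.65]],
  ],
)

```text
time: 21.7
tool_pos: [0.6083, 0.0008, 0.0722]
tcp_rot: [3.141, -0.001, 0.745]
contact_force: [-0.0, -1.3, 4.8]
finger_gap: 0.162
```

Emit:
servo_tool(
  rows=[
    [[0,0,0,-0.15],[0,0,0,-0.3],[0,0,0,-0.45],[0,0,0,-0.6],[0,0,0,-0.68]],
  ],
)

```text
time: 22.32
tool_pos: [0.6074, 0.0011, 0.0722]
tcp_rot: [-3.141, -0.0, 1.424]
contact_force: [-2.1, -1.4, 7.0]
finger_gap: 0.165
```

Emit:
servo_tool(
  rows=[
    [[0,0,-0.008,0],[0,0,-0.02,0],[0,0,-0.035,0],[0,0,-0.05,0],[0,0,-0.068,0]],
  ],
)

```text
time: 22.95
tool_pos: [0.6079, 0.0007, 0.1408]
tcp_rot: [3.141, -0.0, 1.421]
contact_force: [-0.7, -0.2, -2.1]
finger_gap: 0.16
```

```bash
python3 -c "
from h import *
to(.549,-.268,.057,1.4)"
```

```text
t 22.95 pos [0.6079 0.0007 0.1408] rpy [ 3.141 -0.     1.421] gap 0.16 F [-0.7 -0.2 -2.1] j [ 0.27  0.66 -0.52  1.67  0.39  0.92 -0.55]
  shift [-0.2745 -0.0182  0.0838] turn 0.021
```

Emit:
servo_tool(
  rows=[
    [[-0.04,-0.003,0,0],[-0.095,-0.007,0,0],[-0.15,-0.01,0,0],[-0.205,-0.013,0,0],[-0.2545,-0.018,0,0]],
  ],
)

```text
time: 23.58
tool_pos: [0.5519, -0.2507, 0.1406]
tcp_rot: [3.14, 0.0, 1.42]
contact_force: [0.3, -1.1, -2.4]
finger_gap: 0.157
```

Emit:
servo_tool(
  rows=[
    [[-0.02,0,0.02,0],[-0.02,0,0.045,0],[-0.02,0,0.067,0],[-0.02,0,0.078,0],[-0.02,0,0.082,0]],
  ],
)

```text
time: 24.2
tool_pos: [0.5494, -0.2674, 0.0572]
tcp_rot: [-3.141, -0.001, 1.422]
contact_force: [-1.6, 2.1, 13.5]
finger_gap: 0.164
```

Emit:
servo_tool(
  rows=[
    [[0,0,0,0],[0,0,0,0],[0,0,0,0],[0,0,-0.03,0],[0,0,-0.09,0]],
  ],
  hand=0.45,
)

```text
time: 24.82
tool_pos: [0.5473, -0.2679, 0.1467]
tcp_rot: [-3.137, -0.001, 1.421]
contact_force: [1.7, -0.7, -0.2]
finger_gap: 0.451
```

```bash
python3 -c "
from h import *
to(.524,-.0095,.15,.17)"
```

```text
t 24.82 pos [ 0.5473 -0.2679  0.1467] rpy [-3.137e+00 -1.000e-03  1.421e+00] gap 0.451 F [ 1.7 -0.7 -0.2] j [ 0.74  0.66 -0.54  1.66  0.4   0.94 -0.1 ]
  shift [ 0.252  -0.0616 -0.0027] turn 1.251
```

Emit:
servo_tool(
  rows=[
    [[0.05,-0.012,-0.004,0.17],[0.1,-0.024,-0.004,0.34],[0.15,-0.036,-0.004,0.51],[0.2,-0.048,-0.004,0.68],[0.252,-0.0616,-0.004,0.85]],
  ],
)

```text
time: 25.45
tool_pos: [0.526, -0.0084, 0.152]
tcp_rot: [3.141, -0.001, 0.565]
contact_force: [-0.8, -0.2, -0.0]
finger_gap: 0.45
```

Emit:
servo_tool(
  rows=[
    [[0,0,0,0.16],[0,0,0,0.32],[0,0,0,0.4],[0,0,0,0.4],[0,0,0,0.4]],
  ],
)

```text
time: 26.08
tool_pos: [0.526, -0.0098, 0.1517]
tcp_rot: [-3.142, -0.0, 0.172]
contact_force: [0.0, 0.6, 1.1]
finger_gap: 0.45
```

```bash
python3 -c "
from h import *
heads()
to(.524,-.0095,.0705,.17)"
```

```text
[ 269  188   20   64 1191] 0.1009 [524.1  -9.1] [55.4 15.7] 9.3
t 26.12 pos [ 0.526  -0.0099  0.1516] rpy [-3.141 -0.     0.172] gap 0.448 F [ 0.1 -0.6 -0.4] j [ 0.11  0.49 -0.21  1.89  0.14  0.77 -1.58]
  shift [-0.0019 -0.0007  0.0811] turn 0.002
```

Emit:
servo_tool(
  rows=[
    [[-0.002,-0.001,0.02,0],[-0.002,-0.001,0.045,0],[-0.002,-0.001,0.065,0],[-0.002,-0.001,0.08,0],[-0.002,-0.001,0.08,0]],
  ],
)

```text
time: 26.75
tool_pos: [0.523, -0.0093, 0.0706]
tcp_rot: [-3.141, 0.002, 0.171]
contact_force: [0.4, 0.2, 0.1]
finger_gap: 0.448
```

Emit:
servo_tool(
  rows=[
    [[0,0,0,0],[0,0,0,0],[0,0,0,0],[0,0,0,0],[0,0,0,0]],
  ],
  hand=0.1,
)

```text
time: 27.38
tool_pos: [0.5243, -0.0097, 0.072]
tcp_rot: [3.141, -0.001, 0.17]
contact_force: [-0.3, -2.0, 4.1]
finger_gap: 0.164
```

Emit:
servo_tool(
  rows=[
    [[0,0,0,-0.1],[0,0,0,-0.22],[0,0,0,-0.36],[0,0,0,-0.5],[0,0,0,-0.65]],
  ],
)

```text
time: 28.0
tool_pos: [0.5241, -0.0088, 0.072]
tcp_rot: [3.141, -0.001, 0.825]
contact_force: [-1.1, -0.1, 5.5]
finger_gap: 0.163
```

Emit:
servo_tool(
  rows=[
    [[0,0,0,-0.15],[0,0,0,-0.3],[0,0,0,-0.45],[0,0,0,-0.6],[0,0,0,-0.66]],
  ],
)

```text
time: 28.62
tool_pos: [0.5237, -0.0091, 0.072]
tcp_rot: [3.142, -0.0, 1.483]
contact_force: [0.3, -0.8, 6.0]
finger_gap: 0.167
```

Emit:
servo_tool(
  rows=[
    [[0,0,-0.008,0],[0,0,-0.02,0],[0,0,-0.035,0],[0,0,-0.05,0],[0,0,-0.068,0]],
  ],
)

```text
time: 29.25
tool_pos: [0.5236, -0.0092, 0.1407]
tcp_rot: [3.141, 0.0, 1.481]
contact_force: [0.5, -0.7, -2.8]
finger_gap: 0.163
```

```bash
python3 -c "
from h import *
to(.4665,-.266,.058,1.4)"
```

```text
t 29.25 pos [ 0.5236 -0.0092  0.1407] rpy [3.141 0.    1.481] gap 0.163 F [ 0.5 -0.7 -2.8] j [ 0.38  0.57 -0.63  1.9   0.45  0.82 -0.57]
  shift [-0.2609 -0.0338  0.0827] turn 0.081
```

Emit:
servo_tool(
  rows=[
    [[-0.04,-0.005,0,0],[-0.095,-0.012,0,0],[-0.15,-0.019,0,0],[-0.205,-0.027,0,0],[-0.2609,-0.0338,0,0]],
  ],
)

```text
time: 29.88
tool_pos: [0.4663, -0.2678, 0.1405]
tcp_rot: [3.141, 0.0, 1.481]
contact_force: [1.0, -0.7, -2.4]
finger_gap: 0.16
```

Emit:
servo_tool(
  rows=[
    [[0,0,0.02,0],[0,0,0.045,0],[0,0,0.067,0],[0,0,0.078,0],[0,0,0.082,0]],
  ],
)

```text
time: 30.5
tool_pos: [0.4667, -0.266, 0.0576]
tcp_rot: [3.142, 0.0, 1.481]
contact_force: [-0.4, -0.5, -2.0]
finger_gap: 0.16
```

Emit:
servo_tool(
  rows=[
    [[0,0,0,0],[0,0,0,0],[0,0,0,0],[0,0,-0.03,0],[0,0,-0.09,0]],
  ],
  hand=0.45,
)

```text
time: 31.12
tool_pos: [0.465, -0.2655, 0.1471]
tcp_rot: [-3.138, -0.002, 1.481]
contact_force: [1.5, -0.9, -0.1]
finger_gap: 0.452
```

Run:
```python
from h import *
to(.515,.322,.2,.08)
p,d,K,T,c=cam('top'); save('t3',p); P=pts(d,K,T); z=P[...,2]
v,u=np.mgrid[:420,:560]
def box(m,name):
    n,l,s,_=cv2.connectedComponentsWithStats(m.astype(np.uint8))
    for i in range(1,n):
        if s[i,4]<60: continue
        q=P[l==i]; r=cv2.minAreaRect(q[:,:2].astype(np.float32)*1000); print(name,s[i],np.round(np.median(q[:,2]),4),np.round(r[0],1),np.round(r[1],1),round(r[2],1))
A=(u>90)&(u<230)&(v>170)&(v<290)
box(A&(z>.034)&(z<.05),'handle'); box(A&(z>.003)&(z<.012),'plate')
```

```text
t 31.12 pos [ 0.465  -0.2655  0.1471] rpy [-3.138e+00 -2.000e-03  1.481e+00] gap 0.452 F [ 1.5 -0.9 -0.1] j [ 0.89  0.58 -0.65  1.86  0.45  0.86 -0.07]
  shift [ 0.5897 -0.0031 -0.0517] turn 1.401
handle [137 204   8  36 233] 0.0406 [513.9 322.6] [90.  17.7] 5.5
handle [217 217  13  13  91] 0.0456 [520.7 104.4] [39.7 22.3] 49.7
handle [212 224  18  19 166] 0.0454 [483.9 121.8] [59.2 22.5] 48.4
plate [ 114  192   61   63 2470] 0.0058 [512.3 322.1] [156.  157.2] 5.7
```

View pics/t3.png

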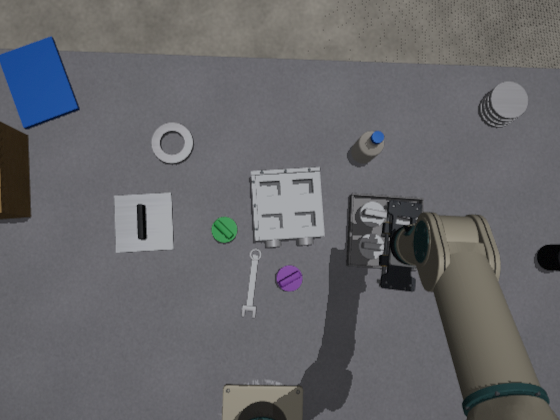

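Image t3: all four ports are open (270–305, 185–220). Cover is still at (143,222), plugs are standing in the tray, and the bystanders haven't moved.

Emit:
servo_tool(
  rows=[
    [[0.03,0,-0.05,0],[0.085,0,-0.055,0],[0.14,0,-0.055,0],[0.195,0,-0.055,0],[0.25,0,-0.055,0]],
  ],
)

```text
time: 31.8
tool_pos: [0.4894, -0.0155, 0.203]
tcp_rot: [3.14, 0.0, 1.48]
contact_force: [0.4, 0.3, 0.1]
finger_gap: 0.446
```

Emit:
servo_tool(
  rows=[
    [[0.055,0,0,-0.17],[0.11,0,0,-0.34],[0.165,0,0,-0.51],[0.22,0,0,-0.68],[0.27,0,0,-0.85]],
  ],
)

```text
time: 32.42
tool_pos: [0.5136, 0.2539, 0.2029]
tcp_rot: [3.14, 0.001, 2.337]
contact_force: [0.3, -0.7, -0.4]
finger_gap: 0.45
```

```bash
python3 -c "
from h import *
to(.515,.322,.2,3.23)"
```

```text
t 32.42 pos [0.5136 0.2539 0.2029] rpy [3.140e+00 1.000e-03 2.337e+00] gap 0.45 F [ 0.3 -0.7 -0.4] j [ 0.05  0.63 -0.91  1.7   0.55  1.09 -0.27]
  shift [0.0481 0.0482 0.0029] turn -0.893
```

Emit:
servo_tool(
  rows=[
    [[0.02,0.02,0,-0.18],[0.04,0.04,0,-0.36],[0.048,0.048,0,-0.54],[0.048,0.048,0,-0.72],[0.048,0.048,0,-0.893]],
  ],
)

```text
time: 33.05
tool_pos: [0.5151, 0.32, 0.2026]
tcp_rot: [3.141, 0.001, -3.053]
contact_force: [-0.3, -0.5, -0.4]
finger_gap: 0.45
```

Run:
```python
from h import *
p,d,K,T,c=cam('wrist'); P=pts(d,K,T); z=P[...,2]
for n,m,mn in(('handle',(z>.034)&(z<.05),200),('plate',(z>.002)&(z<.012)&(p.min(-1)>110),2000)):
    k,l,s,_=cv2.connectedComponentsWithStats(m.astype(np.uint8))
    for i in range(1,k):
        if s[i,4]<mn: continue
        q=P[l==i]; r=cv2.minAreaRect(q[:,:2].astype(np.float32)*1000); print(n,s[i],np.round(np.median(q[:,2]),4),np.round(r[0],1),np.round(r[1],1),round(r[2],1))
save('w4',p)
to(.516,.325,.035,3.23)
```

```text
handle [   0  128   56  152 1573] 0.0422 [557.3  39.6] [182.5  28.7] 14.1
handle [  72  133   53   58 1310] 0.0449 [497.3 121.1] [65.2 47.4] 17.8
handle [ 276  152   14   75 1000] 0.0411 [514.3 327.7] [88.3 15.3] 5.0
handle [ 501  215   59  111 1253] 0.0422 [592.2 630.1] [ 41.5 158.8] 80.7
plate [  221   125   123   116 12515] 0.0053 [515.6 327.3] [149.6 150.4] 5.0
t 33.1 pos [0.5152 0.3197 0.2023] rpy [ 3.141  0.    -3.049] gap 0.451 F [-0.3 -0.3 -0.1] j [ 0.01  0.77 -1.11  1.6   0.72  1.24  0.42]
  shift [-0.0013  0.0052  0.1673] turn 0.004
```

View pics/w4.png

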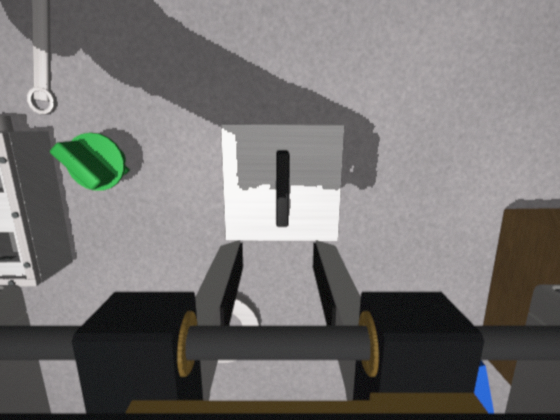

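Emit:
servo_tool(
  rows=[
    [[-0.0006,0.0078,0.03,0.005],[-0.0006,0.0078,0.07,0.005],[-0.0006,0.0078,0.11,0.005],[-0.0006,0.0078,0.14,0.005],[-0.0006,0.0078,0.15,0.005]],
  ],
)

```text
time: 33.72
tool_pos: [0.5145, 0.3266, 0.0509]
tcp_rot: [-3.14, -0.002, -3.066]
contact_force: [-0.3, -0.2, 0.3]
finger_gap: 0.453
```

Emit:
servo_tool(
  rows=[
    [[0,0,0.015,0],[0,0,0.03,0],[0,0,0.039,0],[0,0,0.039,0],[0,0,0.039,0]],
  ],
)

```text
time: 34.35
tool_pos: [0.5153, 0.3279, 0.0139]
tcp_rot: [3.141, 0.001, -3.064]
contact_force: [-0.0, 0.6, 0.5]
finger_gap: 0.449
```

Emit:
servo_tool(
  rows=[
    [[0,0,0,0],[0,0,0,0],[0,0,0,0],[0,0,0,0],[0,0,0,0]],
  ],
  hand=0.1,
)

```text
time: 34.98
tool_pos: [0.5152, 0.3268, 0.0136]
tcp_rot: [-3.14, 0.0, -3.065]
contact_force: [0.5, -2.7, 3.5]
finger_gap: 0.159
```

```bash
python3 -c "
from h import *
to(.515,.3275,.15,3.232)"
```

```text
t 34.98 pos [0.5152 0.3268 0.0136] rpy [-3.14   0.    -3.065] gap 0.159 F [ 0.5 -2.7  3.5] j [-0.09  0.98 -0.93  1.74  0.96  0.95  0.22]
  shift [ 1.000e-04  5.000e-04 -1.364e-01] turn -0.013
```

Emit:
servo_tool(
  rows=[
    [[0,0,-0.015,0],[0,0,-0.04,0],[0,0,-0.07,0],[0,0,-0.1,0],[0,0,-0.136,0]],
  ],
  force=45,
)

```text
time: 35.6
tool_pos: [0.5146, 0.3279, 0.1518]
tcp_rot: [3.141, 0.0, -3.064]
contact_force: [-0.4, 0.2, -3.6]
finger_gap: 0.159
```

```bash
python3 -c "
from h import *
to(.5651,-.0527,.15,3.2356)"
```

```text
t 35.6 pos [0.5146 0.3279 0.1518] rpy [ 3.141  0.    -3.064] gap 0.159 F [-0.4  0.2 -3.6] j [-0.03  0.82 -1.06  1.65  0.77  1.15  0.36]
  shift [-0.0206 -0.3834  0.0015] turn -0.016
```

Emit:
servo_tool(
  rows=[
    [[-0.002,-0.025,0,0],[-0.004,-0.065,0,0],[-0.007,-0.11,0,0],[-0.009,-0.155,0,0],[-0.011,-0.2,0,-0.016]],
  ],
)

```text
time: 36.22
tool_pos: [0.5417, 0.1283, 0.1512]
tcp_rot: [3.141, 0.002, -3.047]
contact_force: [1.0, -1.0, -3.4]
finger_gap: 0.16
```

Emit:
servo_tool(
  rows=[
    [[-0.002,-0.045,0,0],[-0.004,-0.09,0,0],[-0.006,-0.13,0,0],[-0.008,-0.165,0,0],[-0.0098,-0.183,0,0]],
  ],
)

```text
time: 36.85
tool_pos: [0.5686, -0.0542, 0.1506]
tcp_rot: [-3.141, 0.001, -3.051]
contact_force: [0.7, 0.3, -4.8]
finger_gap: 0.155
```

```bash
python3 -c "
from h import *
to(.5651,-.0527,.08,3.2356)
p,d,K,T,c=cam('wrist'); save('w5',p)"
```

```text
t 36.85 pos [ 0.5686 -0.0542  0.1506] rpy [-3.141e+00  1.000e-03 -3.051e+00] gap 0.155 F [ 0.7  0.3 -4.8] j [ 0.7   0.8  -1.14  1.76  0.81  1.13  0.96]
  shift [0.0034 0.0019 0.0706] turn -0.003
```

View pics/w5.png

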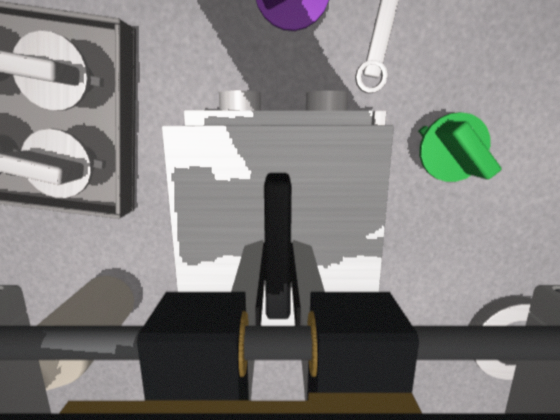

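Emit:
servo_tool(
  rows=[
    [[0.0034,0.002,0.0,-0.003],[0.0034,0.002,0.02,-0.003],[0.0034,0.002,0.04,-0.003],[0.0034,0.002,0.06,-0.003],[0.0034,0.002,0.071,-0.003]],
  ],
)

```text
time: 37.52
tool_pos: [0.5636, -0.0504, 0.0763]
tcp_rot: [3.141, -0.002, -3.045]
contact_force: [-1.3, 0.3, -3.9]
finger_gap: 0.156
```

Emit:
servo_tool(
  rows=[
    [[0,0,0.002,0],[0,0,0.004,0],[0,0,0.006,0],[0,0,0.0065,0],[0,0,0.0065,0]],
  ],
)

```text
time: 38.15
tool_pos: [0.5653, -0.0505, 0.0735]
tcp_rot: [-3.141, 0.002, -3.046]
contact_force: [-2.2, -0.5, 6.0]
finger_gap: 0.157
```

```bash
python3 -c "
from h import *
to(.5723,-.0439,.0735,3.2356)"
```

```text
t 38.15 pos [ 0.5653 -0.0505  0.0735] rpy [-3.141e+00  2.000e-03 -3.046e+00] gap 0.157 F [-2.2 -0.5  6. ] j [ 0.65  0.89 -1.06  1.84  0.92  1.01  0.86]
  shift [-0.0076  0.0059  0.0001] turn 0.002
```

Emit:
servo_tool(
  rows=[
    [[-0.002,0.0015,-0.001,0],[-0.004,0.003,-0.001,0],[-0.006,0.0045,-0.001,0],[-0.0075,0.0058,-0.001,0],[-0.0075,0.0058,-0.001,0]],
  ],
)

```text
time: 38.78
tool_pos: [0.5704, -0.0464, 0.0735]
tcp_rot: [-3.137, -0.003, -3.046]
contact_force: [-5.4, -3.7, 9.7]
finger_gap: 0.156
```

Emit:
servo_tool(
  rows=[
    [[-0.0005,0.0005,0,0],[-0.001,0.001,0,0],[-0.0015,0.0015,0,0],[-0.0015,0.0015,0,0],[-0.0015,0.0015,0,0]],
  ],
)

```text
time: 39.4
tool_pos: [0.5704, -0.0464, 0.0735]
tcp_rot: [-3.135, -0.006, -3.047]
contact_force: [-8.3, -7.6, 12.4]
finger_gap: 0.156
```

```bash
python3 -c "
from h import *
to(.5723,-.0439,.0735,3.2356)"
```

```text
t 39.4 pos [ 0.5704 -0.0464  0.0735] rpy [-3.135 -0.006 -3.047] gap 0.156 F [-8.3 -7.6 12.4] j [ 0.63  0.89 -1.05  1.82  0.92  1.02  0.86]
  shift [-0.0022  0.0023 -0.    ] turn 0.0
```

Emit:
servo_tool(
  rows=[
    [[-0.0005,0.0005,-0.001,0],[-0.001,0.001,-0.0015,0],[-0.0015,0.0015,-0.002,0],[-0.0015,0.0015,-0.002,0],[-0.0015,0.0015,-0.002,0]],
  ],
)

```text
time: 40.02
tool_pos: [0.5716, -0.0458, 0.0737]
tcp_rot: [-3.134, -0.007, -3.048]
contact_force: [-4.9, -8.3, -0.0]
finger_gap: 0.154
```

```bash
python3 -c "
from h import *
to(.5723,-.0439,.0735,3.2356)"
```

```text
t 40.02 pos [ 0.5716 -0.0458  0.0737] rpy [-3.134 -0.007 -3.048] gap 0.154 F [-4.9 -8.3 -0. ] j [ 0.63  0.89 -1.05  1.81  0.92  1.03  0.86]
  shift [-0.0008  0.0018  0.0002] turn -0.0
```

Emit:
servo_tool(
  rows=[
    [[-0.001,0.001,0,0],[-0.002,0.002,0,0],[-0.0025,0.0025,0,0],[-0.0025,0.0025,0,0],[-0.0025,0.0025,0,0]],
  ],
)

```text
time: 40.65
tool_pos: [0.572, -0.0459, 0.0736]
tcp_rot: [-3.13, -0.011, -3.049]
contact_force: [-9.1, -11.7, 5.2]
finger_gap: 0.152
```

```bash
python3 -c "
from h import *
to(.5723,-.0439,.0735,3.2356)"
```

```text
t 40.65 pos [ 0.572  -0.0459  0.0736] rpy [-3.13  -0.011 -3.049] gap 0.152 F [ -9.1 -11.7   5.2] j [ 0.62  0.89 -1.05  1.81  0.92  1.03  0.86]
  shift [-0.0005  0.0019  0.0001] turn -0.002
```

Emit:
servo_tool(
  rows=[
    [[0.001,-0.001,0,0],[0.002,-0.002,0,0],[0.003,-0.003,0,0],[0.0032,-0.003,0,0],[0.0032,-0.003,0,0]],
  ],
)

```text
time: 41.28
tool_pos: [0.572, -0.0456, 0.074]
tcp_rot: [-3.136, -0.004, -3.048]
contact_force: [-2.9, -6.7, -1.3]
finger_gap: 0.152
```

Emit:
servo_tool(
  rows=[
    [[0,0,0,0],[0,0,0,0],[0,0,0,0],[0,0,0,0],[0,0,-0.005,0]],
  ],
  hand=0.35,
)

```text
time: 41.9
tool_pos: [0.5735, -0.0412, 0.08]
tcp_rot: [3.141, -0.0, -3.045]
contact_force: [0.1, 0.6, 0.6]
finger_gap: 0.348
```

Emit:
servo_tool(
  rows=[
    [[0,0,-0.03,0],[0,0,-0.06,0],[0,0,-0.09,0],[0,0,-0.12,0],[0,0,-0.15,0]],
  ],
)

```text
time: 42.52
tool_pos: [0.5736, -0.0412, 0.2314]
tcp_rot: [3.141, 0.0, -3.045]
contact_force: [0.3, -0.2, -0.1]
finger_gap: 0.35
```

```bash
python3 -c "
from h import *
to(.572,-.2,.25,3.2356)"
```

```text
t 42.52 pos [ 0.5736 -0.0412  0.2314] rpy [ 3.141  0.    -3.045] gap 0.35 F [ 0.3 -0.2 -0.1] j [ 0.69  0.71 -1.18  1.65  0.69  1.26  1.04]
  shift [ 0.0169 -0.1579 -0.0187] turn 0.003
```

Emit:
servo_tool(
  rows=[
    [[0,0,-0.02,0.18],[0,0,-0.02,0.36],[0,0,-0.02,0.54],[0,0,-0.02,0.72],[0,0,-0.02,0.9]],
  ],
)

```text
time: 43.15
tool_pos: [0.5736, -0.0411, 0.2504]
tcp_rot: [3.141, 0.0, 2.332]
contact_force: [-0.1, 0.0, -0.1]
finger_gap: 0.351
```

Emit:
servo_tool(
  rows=[
    [[0,0,0,0.18],[0,0,0,0.36],[0,0,0,0.54],[0,0,0,0.72],[0,0,0,0.9]],
  ],
)

```text
time: 43.78
tool_pos: [0.5735, -0.041, 0.2504]
tcp_rot: [3.141, -0.0, 1.433]
contact_force: [0.2, -0.5, -0.8]
finger_gap: 0.349
```

Emit:
servo_tool(
  rows=[
    [[0.04,0,0,0.17],[0.04,0,0,0.34],[0.04,0,0,0.5],[0.04,0,0,0.64],[0.04,0,0,0.64]],
  ],
)

```text
time: 44.4
tool_pos: [0.5789, -0.0013, 0.2504]
tcp_rot: [3.141, -0.0, 0.8]
contact_force: [0.3, 0.4, -0.5]
finger_gap: 0.349
```

Run:
```python
from h import *
p,d,K,T,c=cam('wrist'); save('w6',cv2.resize(p[:300,80:480],(800,600),interpolation=cv2.INTER_CUBIC)); np.savez('w6',p=p,d=d,K=K,T=T); to(.6,0,.25,.8)
```

```text
t 44.45 pos [ 0.5789 -0.0014  0.2503] rpy [ 3.141 -0.     0.801] gap 0.351 F [-0.4 -0.8 -0.1] j [ 0.31  0.5  -0.55  1.62  0.28  1.1  -1.08]
  shift [0.0157 0.0142 0.0003] turn 0.001
```

View pics/w6.png

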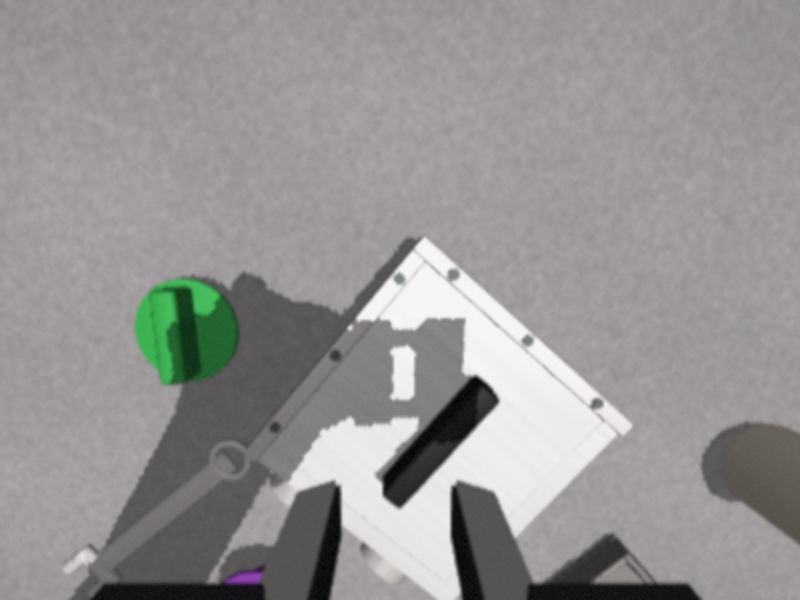

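Run:
```python
from h import *
def ana(p,d,K,T,roi=None):
    P=pts(d,K,T); z=P[...,2]
    ok=(abs(P[...,0]-.57)<.12)&(abs(P[...,1]+.046)<.12)
    if roi is not None: ok&=roi
    h=ok&(z>.097)&(z<.107)&(p.max(-1)<90)
    n,l,s,_=cv2.connectedComponentsWithStats(h.astype(np.uint8)); i=1+np.argmax(s[1:,4]); q=P[l==i]
    r=cv2.minAreaRect(q[:,:2].astype(np.float32)*1000); print('handle',s[i],np.round(r[0],1),np.round(r[1],1),round(r[2],2))
    b=ok&(z>.055)&(z<.075); c=P[b]
    # outer edge lines: top strip pixels
    for it in range(1):
        th=.094
        xm=c[:,0]*np.cos(th)+c[:,1]*np.sin(th); ym=-c[:,0]*np.sin(th)+c[:,1]*np.cos(th)
    def edge(main,oth):
        bins=np.linspace(oth.min()+.03,oth.max()-.03,12); X=[];Y=[]
        for a,b_ in zip(bins[:-1],bins[1:]):
            k=(oth>a)&(oth<b_)
            if k.sum()>20: X.append((a+b_)/2);Y.append(np.sort(main[k])[-3:].mean())
        f=np.polyfit(X,Y,1); return f,X,Y
    fx,X,_=edge(xm,ym); fy,Y2,_=edge(ym,xm)
    hx,hy=np.array(r[0])/1000; hxm=hx*np.cos(.094)+hy*np.sin(.094); hym=-hx*np.sin(.094)+hy*np.cos(.094)
    print('x edge dist',np.polyval(fx,hym)-hxm,'slope',fx[0],' y edge dist',np.polyval(fy,hxm)-hym,'slope',fy[0])
    print('z heights plate', np.median(z[b]))
    cz=ok&(z>.055)&(z<.08); t=c-c.mean(0)
w=np.load('w6.npz'); ana(*[w[k] for k in('p','d','K','T')])
# plate flatness: plane fit inner region around handle
P=pts(w['d'],w['K'],w['T']); z=P[...,2]
th=.094; X=P[...,0]-.572; Y=P[...,1]+.0455; xm=X*np.cos(th)+Y*np.sin(th); ym=-X*np.sin(th)+Y*np.cos(th)
m=(abs(xm)<.068)&(abs(ym)<.068)&(z>.055)&(z<.075)
A=np.c_[xm[m],ym[m],np.ones(m.sum())]; print('plane',np.linalg.lstsq(A,z[m],rcond=None)[0],m.sum())
for nm,mm in(('xstrip',(xm>.079)&(xm<.083)&(abs(ym)<.06)),('ystrip',(ym>.079)&(ym<.083)&(abs(xm)<.06))): print(nm,np.median(z[mm]))
```

```text
handle [272 193  57  60 911] [572.6 -42.8] [87.5 14.5] 5.21
x edge dist 0.08367047275105066 slope 0.0033333761777933017  y edge dist 0.08388623171278842 slope -0.0023482642660713265
z heights plate 0.06515427010052044
plane [0.00039023 0.00138773 0.06516541] 8968
xstrip 0.37518367440910816
ystrip 0.395975043880345
```

Image w6: the cover sits against both strips, corner at (425,262), with no visible gap. The measured handle-to-edge distances of 83.7 and 83.9 mm (ideal 85) and its 0.091 rad yaw agree with that. I'll back off for a final check.

Emit:
servo_tool(
  rows=[
    [[0.02,-0.02,-0.03,0],[0.05,-0.05,-0.04,0],[0.09,-0.09,-0.04,0],[0.125,-0.125,-0.04,0],[0.16,-0.155,-0.04,0]],
  ],
)

```text
time: 45.08
tool_pos: [0.5793, 0.2229, 0.2903]
tcp_rot: [-3.141, -0.0, 0.801]
contact_force: [0.7, -0.7, 0.0]
finger_gap: 0.35
```

Run:
```python
from h import *
p,d,K,T,c=cam('top'); P=pts(d,K,T); z=P[...,2]
save('t4',cv2.resize(p[110:290,190:450],(780,540),interpolation=cv2.INTER_CUBIC))
v,u=np.mgrid[:420,:560]; m=(u>345)&(u<425)&(v>190)&(v<275)&(z>.078)&(z<.1)
n,l,s,_=cv2.connectedComponentsWithStats(m.astype(np.uint8))
c_,s_=np.cos(.038),np.sin(.038)
for i in range(1,n):
    if s[i,4]>30:
        q=np.median(P[l==i],0)-[.505,-.311,0]; print('plug in tray',np.round([c_*q[0]-s_*q[1],s_*q[0]+c_*q[1],q[2]],4))
print(arm.sense()['time'],arm.sense()['contact_force'])
```

```text
plug in tray [0.0411 0.043  0.0864]
plug in tray [ 0.0403 -0.0405  0.0868]
plug in tray [-0.0407  0.0425  0.0862]
plug in tray [-0.0428 -0.0404  0.0866]
45.125 [-0.41610818  4.47783591  1.07823337]
```

View pics/t4.png

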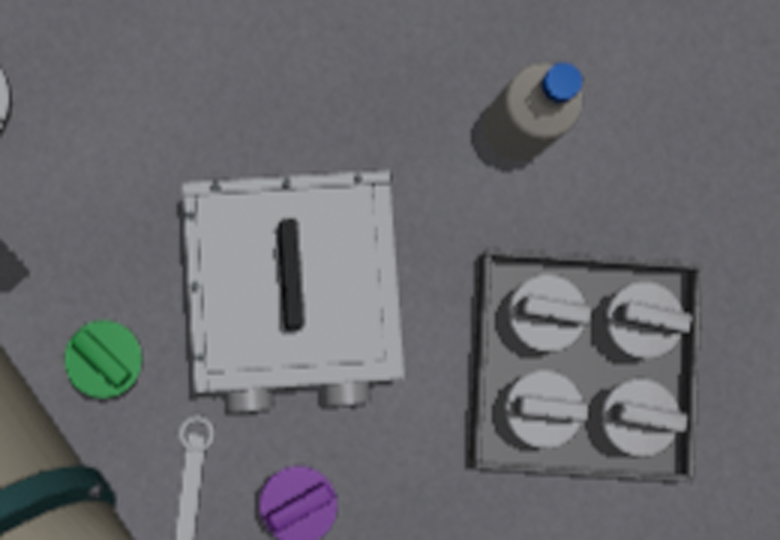

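Image t4: four plugs stand in the tray (545–650, 315–415), and the cover is against the top and left strips with its handle at (290,275). I'll let the arm settle, then hand in.

Emit:
servo_tool(
  rows=[
    [[0,0,0,0],[0,0,0,0],[0,0,0,0],[0,0,0,0],[0,0,0,0]],
  ],
)

```text
time: 45.75
tool_pos: [0.5799, 0.2204, 0.2901]
tcp_rot: [3.141, -0.0, 0.797]
contact_force: [-0.3, -0.1, -0.7]
finger_gap: 0.349
```

```bash
python3 -c "
from h import *
print(arm.sense()['contact_force']); print(workorder.finish_job())"
```

```text
[-0.25044392 -0.09598899 -0.70382784]
the job is handed in; nothing more can be done
None
```

I twisted all four plugs free, stood them in the grey tray, laid the dust cover on the manifold and pushed it up against both stop strips. I handed the job in at about 46 s of the 210 s allowed; no verdict is reported.

- **Plugs:** the last top view shows all four standing in the tray, each about 42 mm from its centre along x and y.
- **Cover:** it lies flat, with tilt about 0.001 rad and yaw within about 0.003 rad of the manifold. The handle sits 83.7 and 83.9 mm from the manifold's outer edges, where 85 mm is exactly flush. That is about 1 mm off and within camera accuracy, and no gap is visible.
- **Bystanders:** the bottle, flange ring and wrench looked unmoved in the pictures. I did not re-measure their positions at the end.
- **Robot:** it finished clear of everything, with near-zero contact force.

- **What went wrong:** the first grip on the second plug closed to zero without holding it, and the plug stayed seated. I don't know why. Gripping about 5 mm deeper with less force worked.
- **What disagreed:** the top camera and the wrist camera differed by 2–5 mm. I used the wrist values after the first grasp agreed with them.

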